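# Seat the grating head in the cheese grater

## Task

Take the grating head by its red grip out of its wooden rest and fit it on the white cheese grater: lower its cross-shaped foot into the bore and turn it there under light pressure until it drops into the hidden slot of the drive and the disc lies flush on the housing. Never force it, let go of it only when it is fully home, and leave the cheeses and the price card where they are.

Things in the scene. Friction and masses are not known exactly. Their poses are not given: they have to be found in the camera images.
- grating_head: Loose grating head, about 0.3 kg; origin: centre of the foot's underside, z up. Upwards: steel cross foot (two crossed bars 29 mm long, 7.5 mm wide, along its x and y) from 0 to 14 mm; round neck, 25 mm diameter, to 28; steel disc, 76 mm diameter, 28 to 34; red grip above. The foot fits the slot in four positions a quarter turn apart. It starts upright in the rest, turned anyhow.
- head_grip (a point): Centre of the head's red upright grip, 60 mm above the head's origin, same axes. The grip is 44 mm long along x, 20 mm thick along y (pinch it across the 20 mm) and runs from the disc's top (34 mm) to 86 mm above the head's origin.
- grater_base: White grater housing, 120 x 120 x 50 mm, fixed to the counter; origin at the centre of its underside, z up, switch on its -x side. An upright round bore of 33 mm diameter lies in the middle; over the top 8 mm it widens as a steel cone to 45 mm. Fully home, the head's origin is 22 mm above this origin and the disc lies on the housing.
- coupling_face (a point): Point on the bore's axis, 16 mm below the housing's top, on the flat dark steel face of the drive coupling; axes are the housing's, not the coupling's. The face has a cross slot 11 mm wide, 14 mm deep, as long as the bore is wide. Its angle is not reported. It turns stiffly (0.12 N m): light pressure of 3 to 10 N leaves it still, hard pressure drags it along. Unaligned, the head rides on this face.
- rest: Fixed wooden rest 84 x 84 x 35 mm with an upright round hole of 40 mm diameter in which the head is parked, its disc lying on the rest's top; origin at the centre of its underside.
- cheese_cube: Loose yellow tasting cube, 48 x 50 x 50 mm; bystander. Origin at the centre of its underside.
- goat_cube: Loose white goat cheese brick, 62 x 61 x 62 mm; bystander. Origin at the centre of its underside.
- price_card: Loose price card in a small wooden block, 20 x 104 x 76 mm; bystander. Origin at the centre of its underside.
- brown_tomme: Loose small brown round cheese, 86 x 87 x 59 mm; bystander. Origin at the centre of its underside.
There are look-alikes about, which are no part of the job. Leave any pink look-alike of the grating_head alone.

How it is judged:
By the outcome, as a careful person would: the job done as asked, in the order asked, and still so for the second after the job is handed in, with the robot touching nothing.
It also fails if it takes over 62 s, if anything falls off the work surface, if the arm or the gripper's body presses on something with over 40 N, if the wrist force passes 120 N, or if a joint passes its speed limit or range.

## Robot

A 6-joint arm with a two-finger parallel gripper is mounted at the origin on the work surface; the furniture and walls round the work are solid. World frame = base frame: x ahead of the robot, y to its left, z up, the work surface at z = 0. Lengths are in m, angles in rad, forces in N, time in s.
With the tool pointing down it reaches from about 0.25 to 0.725 m from the base axis. Payload 4 kg.
Tool frame: the origin (TCP) lies midway between the tips of the shut fingers; the grasp point (between the pads) lies 19 mm behind it; z points along the fingers, y is the line along which they close (so a half turn about z gives the same grasp; the last joint's range is limited). The gripper opens to 85 mm and grips with 20 to 120 N. Pads are 22 mm wide; open, the fingers measure 114 mm over their backs; the gripper's body (76 mm by 85 mm) begins 54 mm behind the grasp point. The pads swing forward as they close: fully open they stand 13 mm farther back than shut.
Start: joints at [-1.145, 0.241, 0.005, 1.335, 0, 1.571], TCP at [0.207, -0.455, 0.231] pointing down, gripper open.
Joint ranges: [-2.72, 2.72], [-1.05, 1.87], [-1.09, 1.28], [-1.99, 2.15], [-1.42, 1.44], [-3.14, 3.14]. Speed limits (rad/s): [2.79, 2.79, 3.14, 3.14, 3.14, 3.14].

## Interface

Orientations are given as a unit quaternion [x, y, z, w].
In Python, from workcell import bot gives the robot as it stands. The module is installed in compiled form; this text tells all that it offers.
- The arm moves only by the tool jog_arm, never from a script. Its argument "deltas" is a list of rows, each an object with "fingers": the opening, from 0 (shut) to 1 (fully open); "delta_pos": the shift along the tool's x, y, z normalised to -1 to 1, where 1 is 300 mm, a list of three; "yaw": the turn about the tool's z normalised to -1 to 1, where 1 is pi/4 rad. A call has 1 to 12 rows; each row is the pose to reach, as a shift and turn from the pose commanded when the call began, along the tool's axes at that moment; what a row does not reach only later rows make up. A row lasts 1/10 s, in which the tool goes at most 50 mm and 8.59 degrees, less where a joint would pass 70% of its speed; a pose out of reach is approached as far as the arm can. A call with a number of a shift or a turn outside -1 to 1 is refused whole. A call with a gripper value outside its range is refused whole. The fingers move at their own pace and stop on an object; the grip force is fixed at half the most. Time passes only in rows, so rows that repeat a pose let the fingers close. It gives the time, the measured TCP pose, the force, the opening and the grip force at its end, in the units of the state.
- bot.get_obs(): the state, without advancing time (a new reading comes with each control period).
- bot.camera(name): name is "scene" or "top"; returns a dict with "image" (420x560x3 uint8, red, green, blue), "range_z" (420x560 float32, m along the optical axis (not along the pixel's ray), 0 where there is no reading), "fx", "fy", "cx", "cy" (pixels), "distortion" ([k1, k2, p1, p2, k3] as OpenCV has them; the pictures are not rectified), "rvec" (rotation vector, rad) and "tvec" (3), from world to camera coordinates, as OpenCV has them. Camera axes: x right, y down, z forward; pixel columns grow to the right and rows downward; lengths in m; the calibration is good to about 2 mm. A picture is of the moment at which its call begins.
- bot.job_done(): hands the job in; it is judged then, once.
The state is a dict: "clock": time; "joint_pos": joint angles; "joint_vel": joint speeds; "tau": joint torques, N m; "eef_pos": TCP position; "tool_rot": TCP orientation; "ft_force": force on the tool from outside, world axes, zero at the start; "ft_torque": the same for the moment, N m; "grip_width": finger opening in m; "grasp_force": force on a finger pad.
Only numpy, scipy, OpenCV 4.12 (cv2) and the standard library are available. Lean on these libraries where they do the work, as an engineer would, in place of code of your own. Each camera call takes 0.05 s, during which the arm holds its last target. There are 200 camera calls.

## Working session

There is one attempt and no reset: what is moved stays moved. The work goes in short steps, Python scripts to look and compute and a tool call to move; the robot and the scene stay as the last step left them, time stands still between calls to the robot, and variables do not carry over. Pictures are saved under pics/ and viewed, at most 10 in all, crops included, and the job is handed in when it is done.

Besides the shell and the picture viewer there is one more tool, called as name(argument=value, ...) on one line, values as JSON. jog_arm: Moves the arm, as the interface text tells. Scaled input: -1 to 1 covers 300 mm each way for a shift and pi/4 rad each way for a turn. Its arguments: {"type":"object","properties":{"deltas":{"type":"array","items":{"type":"object","properties":{"fingers":{"type":"number"},"delta_pos":{"type":"array","items":{"type":"number"}},"yaw":{"type":"number"}}}}},"required":["deltas"]}

```bash
mkdir -p pics; cat > h.py <<'E'
import numpy as np, cv2
from workcell import bot
def cloud(c):
    h,w=c["range_z"].shape
    u,v=np.meshgrid(np.arange(w),np.arange(h))
    K=np.array([[c["fx"],0,c["cx"]],[0,c["fy"],c["cy"]],[0,0,1]])
    p=cv2.undistortPoints(np.stack([u,v],-1).reshape(-1,1,2).astype(np.float64),K,np.array(c["distortion"]))[:,0]
    z=c["range_z"].reshape(-1,1)
    P=np.hstack([p*z,z]); R=cv2.Rodrigues(np.array(c["rvec"]))[0]
    return ((P-np.array(c["tvec"]).ravel())@R).reshape(h,w,3)
def save(c,n): cv2.imwrite("pics/"+n,c["image"][:,:,::-1])
E
python3 - <<'E'
from h import *
for n in("scene","top"):
    c=bot.camera(n); save(c,n+"0.png"); np.savez(n+"0.npz",P=cloud(c),im=c["image"])
o=bot.get_obs(); print(o)
E
```

```text
{'clock': 0.1, 'joint_pos': array([-1.14500359e+00,  2.41339243e-01,  3.87665011e-03,  1.33517071e+00,
       -9.57119594e-06,  1.57079010e+00]), 'joint_vel': array([ 2.61601023e-04, -4.34257840e-03,  2.48134845e-03, -2.11092592e-04,
       -3.73311012e-04,  3.23966796e-05]), 'tau': array([ 2.10742355e-04, -3.73137903e+01,  2.53009933e+01,  1.08523355e-02,
        2.51683338e-05, -1.83642737e-05]), 'eef_pos': array([ 0.20629358, -0.45486044,  0.23050791]), 'tool_rot': array([ 9.77421965e-01,  2.11294719e-01, -1.98743772e-04, -8.96741115e-04]), 'ft_force': array([-0.73234711, -0.51779543,  0.07087015]), 'ft_torque': array([ 0.01122041,  0.02541921, -0.01029997]), 'grasp_force': 0.0, 'grip_width': 0.08559727722298364}
```

View pics/top0.png

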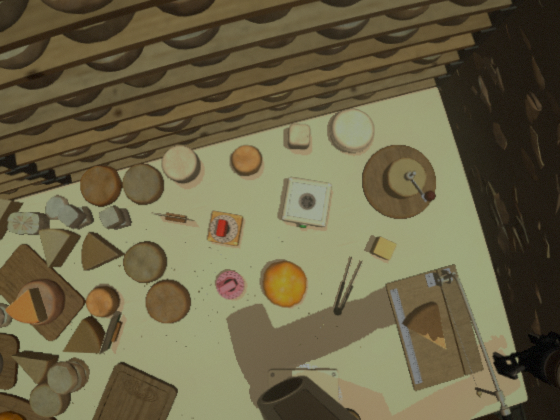

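View pics/scene0.png

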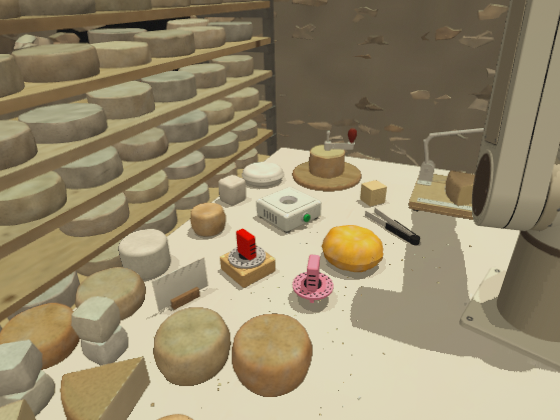

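The top view shows the red grip on its rest at about (222,228), the white grater with its bore at about (307,201), the pink look-alike at (230,284), and the price card at (175,217), left of the rest. The scene view agrees, with the red grip at (246,243) and the grater at (289,208).

```bash
python3 - <<'E'
from h import *
for n,box in(("top",(195,200,255,260)),("scene",(215,220,290,290))):
    d=np.load(n+"0.npz");P=d["P"];im=d["im"].astype(int)
    x0,y0,x1,y1=box; s=np.zeros(im.shape[:2],bool); s[y0:y1,x0:x1]=1
    red=s&(im[...,0]>120)&(im[...,1]<50)&(im[...,2]<60)
    Q=P[red]; print(n,"red",len(Q),Q.min(0),Q.max(0))
    zt=np.percentile(Q[:,2],95); t=Q[Q[:,2]>zt-.006]
    r=cv2.minAreaRect((t[:,:2]*1000).astype(np.float32)); print(" grip top",zt,len(t),r,cv2.boxPoints(r).round(1).tolist())
    m=s&(abs(P[...,2]-.035)<.006)&~red; q=P[m]; print(" rest/disc",len(q),cv2.minAreaRect((q[:,:2]*1000).astype(np.float32)),np.median(q[:,2]))
for n,box in(("top",(270,165,345,240)),("scene",(240,175,335,240))):
    d=np.load(n+"0.npz");P=d["P"];im=d["im"].astype(int)
    x0,y0,x1,y1=box; s=np.zeros(im.shape[:2],bool); s[y0:y1,x0:x1]=1
    m=s&(abs(P[...,2]-.05)<.006); q=P[m]; print(n,"housing",len(q),cv2.minAreaRect((q[:,:2]*1000).astype(np.float32)),np.median(q[:,2]))
    g=s&(im.sum(2)<330)&(P[...,2]<.049)&(P[...,2]>.02)
    c=q[:,:2].mean(0); c=np.array(cv2.minAreaRect((q[:,:2]*1000).astype(np.float32))[0])/1000
    m2=s&(np.hypot(P[...,0]-c[0],P[...,1]-c[1])<.03)&(P[...,2]<.046); b=P[m2]
    print(" bore",len(b),b[:,:2].mean(0),cv2.minEnclosingCircle((b[:,:2]*1000).astype(np.float32)),b[:,2].min())
d=np.load("top0.npz");im=d["im"]
a=[cv2.resize(im[y:y+60,x:x+60],(400,400),interpolation=cv2.INTER_CUBIC) for x,y in((277,171),(193,198))]
cv2.imwrite("pics/crop.png",np.hstack(a)[:,:,::-1])
print(d["P"][217,175],d["P"][160,246],d["P"][284,285],d["P"][284,230])
E
```

```text
top red 59 [0.45840958 0.20248627 0.08269256] [0.49690106 0.22259881 0.09704233]
 grip top 0.09606672856433912 45 ((477.8260803222656, 213.19998168945312), (16.497480392456055, 36.74600601196289), 79.13863372802734) [[458.20001220703125, 208.60000610351562], [494.29998779296875, 201.60000610351562], [497.3999938964844, 217.8000030517578], [461.29998779296875, 224.8000030517578]]
 rest/disc 483 ((479.3888244628906, 212.0562286376953), (81.64300537109375, 83.65520477294922), 79.95541381835938) 0.03577780548206775
scene red 405 [0.00637602 0.20643922 0.0443231 ] [0.49787382 0.66148759 0.50601046]
 grip top 0.09394158679473881 126 ((242.9589080810547, 426.33184814453125), (31.919462203979492, 666.3782348632812), 47.91570281982422) [[-15.0, 637.7999877929688], [479.5, 191.1999969482422], [500.8999938964844, 214.89999389648438], [6.400000095367432, 661.5]]
 rest/disc 609 ((509.4847412109375, 174.87896728515625), (173.1167755126953, 212.1603240966797), 39.24876403808594) 0.03440554142682858
top housing 1781 ((550.9453735351562, -9.45758056640625), (119.39564514160156, 119.8876724243164), 80.609130859375) 0.04992827723848743
 bore 170 [ 0.55252268 -0.00969721] ((554.2434692382812, -8.085140228271484), 24.709651947021484) 0.014529406640630006
scene housing 1125 ((531.58349609375, -5.261909484863281), (119.7243423461914, 345.8059997558594), 79.44463348388672) 0.05005377679451142
 bore 17 [ 0.54733921 -0.02597844] ((546.8831787109375, -23.090091705322266), 8.240225791931152) 0.034525545411675185
[0.43510972 0.05140886 1.13374467] [0.66097966 0.1529938  0.05637932] [0.33215364 0.04781588 0.06724789] [0.33332286 0.18853952 0.08566706]
```

View pics/crop.png

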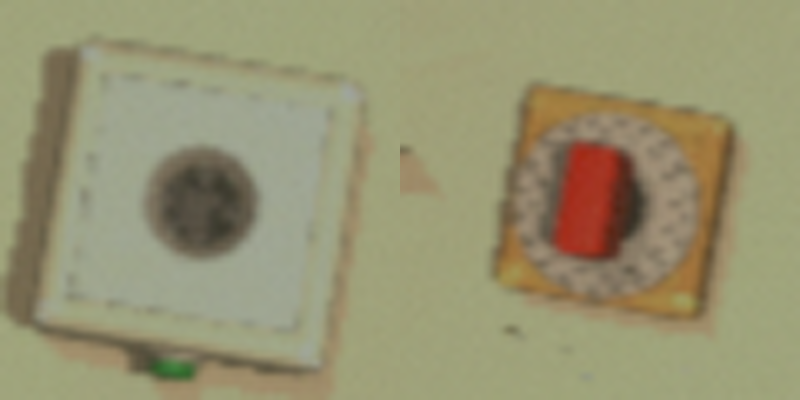

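jog_arm(deltas=[{"delta_pos": [0.874, -0.83, 0], "yaw": -1, "fingers": 1}, {"delta_pos": [0.874, -0.83, 0], "yaw": -1, "fingers": 1}, {"delta_pos": [0.874, -0.83, 0], "yaw": -1, "fingers": 1}, {"delta_pos": [0.874, -0.83, 0], "yaw": -1, "fingers": 1}, {"delta_pos": [0.874, -0.83, 0], "yaw": -1, "fingers": 1}, {"delta_pos": [0.874, -0.83, 0], "yaw": -1, "fingers": 1}, {"delta_pos": [0.874, -0.83, 0], "yaw": -1, "fingers": 1}, {"delta_pos": [0.874, -0.83, 0], "yaw": -1, "fingers": 1}, {"delta_pos": [0.874, -0.83, 0], "yaw": -1, "fingers": 1}, {"delta_pos": [0.874, -0.83, 0], "yaw": -1, "fingers": 1}])

```text
clock: 1.1
eef_pos: [0.3422, -0.1203, 0.2311]
tool_rot: [0.822, 0.57, -0.0, -0.0]
ft_force: [1.2, -1.3, -0.2]
grip_width: 0.0856
grasp_force: 0.0
```

```bash
cat >> h.py <<'E'
from scipy.spatial.transform import Rotation as Ro
def yawdeg(o):
    x=Ro.from_quat(o["tool_rot"]).as_matrix()[:,0]; return np.degrees(np.arctan2(x[1],x[0]))
def plan(x,y,z,yaw,o=None):
    o=o or bot.get_obs(); R=Ro.from_quat(o["tool_rot"]).as_matrix()
    d=R.T@(np.array([x,y,z])-o["eef_pos"])
    dy=-((yaw-yawdeg(o)+180)%360-180)
    print("t",o["clock"],"eef",o["eef_pos"].round(4),"yaw",yawdeg(o).round(2),"q6",o["joint_pos"][5].round(3),"f",o["ft_force"].round(1),"tq",o["ft_torque"].round(2))
    print("delta",(d/.3).round(4),"yaw",dy/45)
E
python3 -c "
from h import *
plan(.479,.2125,.18,169.5)"
```

```text
t 1.1 eef [ 0.3422 -0.1203  0.2311] yaw 69.45 q6 1.592 f [ 1.2 -1.3 -0.2] tq [-0.06 -0.03  0.01]
delta [1.1988 0.0375 0.1698] yaw -2.223391773821494
```

jog_arm(deltas=[{"delta_pos": [1, 0.03, 0], "yaw": -1, "fingers": 1}, {"delta_pos": [1, 0.03, 0], "yaw": -1, "fingers": 1}, {"delta_pos": [1, 0.03, 0], "yaw": -1, "fingers": 1}, {"delta_pos": [1, 0.03, 0], "yaw": -1, "fingers": 1}, {"delta_pos": [1, 0.03, 0], "yaw": -1, "fingers": 1}, {"delta_pos": [1, 0.03, 0], "yaw": -1, "fingers": 1}, {"delta_pos": [1, 0.03, 0], "yaw": -1, "fingers": 1}])

```text
clock: 1.8
eef_pos: [0.4589, 0.1604, 0.2302]
tool_rot: [0.54, 0.842, 0.001, -0.0]
ft_force: [-0.7, -0.4, 0.1]
grip_width: 0.0855
grasp_force: 0.0
```

```bash
python3 -c "
from h import *
plan(.479,.2125,.16,169.5)"
```

```text
t 1.8 eef [0.4589 0.1604 0.2302] yaw 114.61 q6 1.477 f [-0.7 -0.4  0.1] tq [-0.04  0.06  0.  ]
delta [0.1296 0.133  0.2344] yaw -1.2198818249358054
```

jog_arm(deltas=[{"delta_pos": [0.13, 0.133, 0.1], "yaw": -1, "fingers": 1}, {"delta_pos": [0.13, 0.133, 0.1], "yaw": -1, "fingers": 1}, {"delta_pos": [0.13, 0.133, 0.15], "yaw": -1, "fingers": 1}, {"delta_pos": [0.13, 0.133, 0.15], "yaw": -1, "fingers": 1}, {"delta_pos": [0.13, 0.133, 0.15], "yaw": -1, "fingers": 1}, {"delta_pos": [0.13, 0.133, 0.15], "yaw": -1, "fingers": 1}, {"delta_pos": [0.13, 0.133, 0.15], "yaw": -1, "fingers": 1}])

```text
clock: 2.5
eef_pos: [0.4772, 0.207, 0.1859]
tool_rot: [0.181, 0.984, -0.0, -0.0]
ft_force: [-0.0, -0.0, 0.3]
grip_width: 0.0857
grasp_force: 0.0
```

```bash
python3 -c "
from h import *
plan(.479,.2125,.15,169.5)
c=bot.camera('scene'); cv2.imwrite('pics/s1.png',cv2.resize(c['image'][150:310,160:340],None,fx=3,fy=3,interpolation=2)[:,:,::-1])"
```

```text
t 2.5 eef [0.4772 0.207  0.1859] yaw 159.18 q6 0.773 f [-0.  -0.   0.3] tq [ 0.02 -0.01  0.03]
delta [0.0007 0.0193 0.1198] yaw -0.2293853786806532
```

View pics/s1.png

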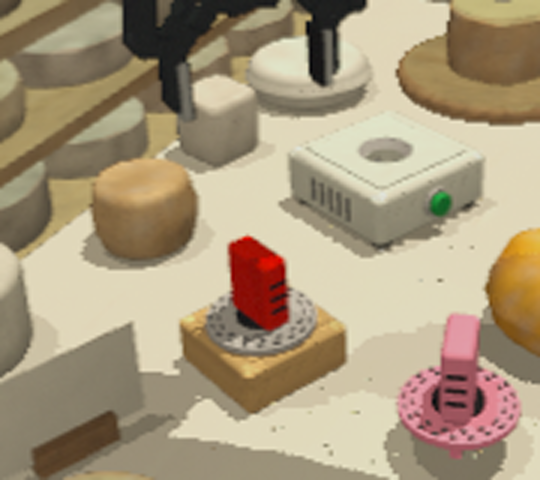

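jog_arm(deltas=[{"delta_pos": [0, 0, 0.15], "yaw": -0.22, "fingers": 1}, {"delta_pos": [0, 0, 0.3], "yaw": -0.22, "fingers": 1}, {"delta_pos": [0, 0, 0.3], "yaw": -0.22, "fingers": 1}, {"delta_pos": [0, 0, 0.3], "yaw": -0.22, "fingers": 1}])

```text
clock: 2.95
eef_pos: [0.4764, 0.2084, 0.0963]
tool_rot: [0.094, 0.996, -0.001, -0.001]
ft_force: [1.0, 0.3, -0.1]
grip_width: 0.0852
grasp_force: 0.0
```

```bash
python3 -c "
from h import *
plan(.479,.2125,.048,169.5)"
```

```text
t 2.95 eef [0.4764 0.2084 0.0963] yaw 169.16 q6 0.602 f [ 1.   0.3 -0.1] tq [ 0.02 -0.06  0.04]
delta [-0.0062  0.0154  0.1611] yaw -0.007578240065961002
```

jog_arm(deltas=[{"delta_pos": [-0.006, 0.015, 0.08], "yaw": 0, "fingers": 1}, {"delta_pos": [-0.006, 0.015, 0.16], "yaw": 0, "fingers": 1}, {"delta_pos": [-0.006, 0.015, 0.16], "yaw": 0, "fingers": 1}, {"delta_pos": [-0.006, 0.015, 0.16], "yaw": 0, "fingers": 1}])

```text
clock: 3.35
eef_pos: [0.4807, 0.2139, 0.0505]
tool_rot: [0.094, 0.996, 0.001, 0.001]
ft_force: [-0.1, 0.2, 0.6]
grip_width: 0.0854
grasp_force: 0.0
```

```bash
python3 -c "
from h import *
plan(.479,.2125,.048,169.5)"
```

```text
t 3.35 eef [0.4807 0.2139 0.0505] yaw 169.25 q6 0.606 f [-0.1  0.2  0.6] tq [-0.   -0.02  0.03]
delta [ 0.0048 -0.0055  0.0083] yaw -0.0054487474876174875
```

jog_arm(deltas=[{"delta_pos": [0.003, -0.003, 0.004], "yaw": 0, "fingers": 0.5}, {"delta_pos": [0.003, -0.003, 0.004], "yaw": 0, "fingers": 0.3}, {"delta_pos": [0.003, -0.003, 0.004], "yaw": 0, "fingers": 0}, {"delta_pos": [0.003, -0.003, 0.004], "yaw": 0, "fingers": 0}, {"delta_pos": [0.003, -0.003, 0.004], "yaw": 0, "fingers": 0}, {"delta_pos": [0.003, -0.003, 0.004], "yaw": 0, "fingers": 0}, {"delta_pos": [0.003, -0.003, 0.004], "yaw": 0, "fingers": 0}, {"delta_pos": [0.003, -0.003, 0.004], "yaw": 0, "fingers": 0}])

```text
clock: 4.15
eef_pos: [0.4788, 0.2131, 0.0478]
tool_rot: [0.093, 0.996, 0.0, 0.001]
ft_force: [0.5, 0.6, 5.1]
grip_width: 0.0198
grasp_force: 59.7
```

```bash
python3 -c "
from h import *
plan(.479,.2125,.048,169.5)"
```

```text
t 4.15 eef [0.4788 0.2131 0.0478] yaw 169.3 q6 0.605 f [0.5 0.6 5.1] tq [ 0.03  0.09 -0.06]
delta [-0.001  -0.0019 -0.0008] yaw -0.004417039954339291
```

jog_arm(deltas=[{"delta_pos": [0, 0, -0.05], "yaw": 0, "fingers": 0}, {"delta_pos": [0, 0, -0.15], "yaw": 0, "fingers": 0}, {"delta_pos": [0, 0, -0.3], "yaw": 0, "fingers": 0}, {"delta_pos": [0, 0, -0.35], "yaw": 0, "fingers": 0}, {"delta_pos": [0, 0, -0.35], "yaw": 0, "fingers": 0}, {"delta_pos": [0, 0, -0.35], "yaw": 0, "fingers": 0}])

```text
clock: 4.75
eef_pos: [0.4773, 0.2122, 0.1507]
tool_rot: [0.093, 0.996, -0.001, -0.001]
ft_force: [0.4, 0.4, -3.4]
grip_width: 0.0195
grasp_force: 59.1
```

```bash
python3 - <<'E'
from h import *
plan(.552,-.009,.15,169.5)
c=bot.camera('scene'); P=cloud(c); o=bot.get_obs()
im=c['image']; 
r=np.hypot(P[...,0]-o['eef_pos'][0],P[...,1]-o['eef_pos'][1])
m=(r<.05)&(P[...,2]>.12)&(P[...,2]<.16)
q=P[m]; print(len(q)); 
for z in np.arange(.09,.17,.005):
    s=P[(r<.06)&(abs(P[...,2]-z)<.0025)]
    if len(s): print(z.round(3),len(s),s[:,:2].min(0).round(4),s[:,:2].max(0).round(4))
cv2.imwrite('pics/s2.png',cv2.resize(im[120:300,160:340],None,fx=3,fy=3,interpolation=2)[:,:,::-1])
E
```

```text
t 4.75 eef [0.4773 0.2122 0.1507] yaw 169.29 q6 0.605 f [ 0.4  0.4 -3.4] tq [0.03 0.03 0.02]
delta [-0.3817 -0.6783  0.0026] yaw -0.004627413302646725
586
0.11 9 [0.4619 0.1988] [0.4832 0.2249]
0.115 27 [0.4609 0.2018] [0.4809 0.227 ]
0.12 28 [0.4609 0.2127] [0.482  0.2271]
0.125 6 [0.4619 0.2119] [0.4753 0.228 ]
0.14 60 [0.4384 0.1957] [0.4913 0.2504]
0.145 405 [0.4382 0.1764] [0.5134 0.2508]
0.15 43 [0.4406 0.1792] [0.4877 0.229 ]
0.155 38 [0.4527 0.2095] [0.4838 0.2319]
0.16 52 [0.4518 0.1925] [0.4875 0.2358]
0.165 60 [0.4524 0.1908] [0.4872 0.2372]
0.17 56 [0.4526 0.1929] [0.4854 0.2379]
```

View pics/s2.png

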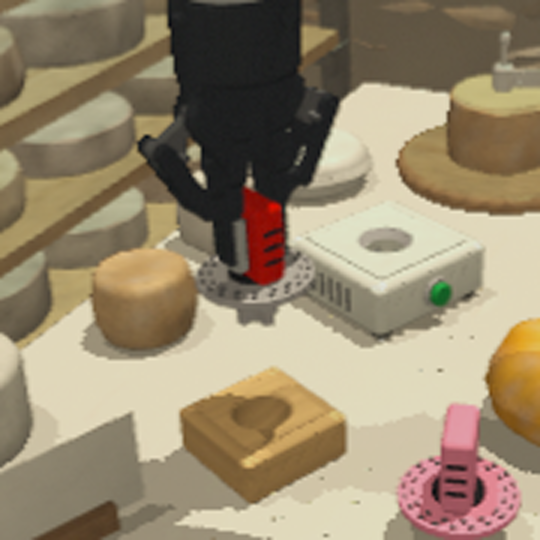

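The crop shows the head hanging upright in the gripper over the empty rest, with the disc at about (258,278). The grater's bore is clear at (385,238).

jog_arm(deltas=[{"delta_pos": [-0.09, -0.16, 0], "yaw": 0, "fingers": 0}, {"delta_pos": [-0.382, -0.678, 0], "yaw": 0, "fingers": 0}, {"delta_pos": [-0.382, -0.678, 0], "yaw": 0, "fingers": 0}, {"delta_pos": [-0.382, -0.678, 0], "yaw": 0, "fingers": 0}, {"delta_pos": [-0.382, -0.678, 0], "yaw": 0, "fingers": 0}, {"delta_pos": [-0.382, -0.678, 0], "yaw": 0, "fingers": 0}, {"delta_pos": [-0.382, -0.678, 0], "yaw": 0, "fingers": 0}, {"delta_pos": [-0.382, -0.678, 0], "yaw": 0, "fingers": 0}])

```text
clock: 5.6
eef_pos: [0.5517, -0.0077, 0.1505]
tool_rot: [0.093, 0.996, 0.0, -0.002]
ft_force: [-0.3, 0.5, -2.6]
grip_width: 0.0189
grasp_force: 59.5
```

```bash
python3 - <<'E'
from h import *
plan(.552,-.0095,.15,169.5)
d=np.load("top0.npz");P=d["P"];g=d["im"].astype(float).sum(2)
c=np.array([.5515,-.0095])
x=P[...,0]-c[0];y=P[...,1]-c[1];r=np.hypot(x,y);a=np.arctan2(y,x)
m=(r>.005)&(r<.0155)&(P[...,2]<.045)
print(m.sum(),np.histogram(P[m][:,2],bins=8))
for nm,f in(("depth",P[...,2]),("gray",g)):
    A=np.c_[np.ones(m.sum()),x[m],y[m],np.cos(4*a[m]),np.sin(4*a[m])]
    s=np.linalg.lstsq(A,f[m],rcond=None)[0]; print(nm,s, "slot angle deg (min)",np.degrees(np.arctan2(-s[4],-s[3]))/4)
o=bot.get_obs()
s=cloud(bot.camera('scene'));rr=np.hypot(s[...,0]-.552,s[...,1]+.0095); q=s[(rr<.06)&(abs(s[...,2]-.145)<.0035)]; print("disc",len(q),cv2.minEnclosingCircle((q[:,:2]*1000).astype(np.float32)))
E
```

```text
t 5.6 eef [ 0.5517 -0.0077  0.1505] yaw 169.34 q6 0.172 f [-0.3  0.5 -2.6] tq [-0.03  0.01 -0.  ]
delta [-0.0019 -0.0058  0.0016] yaw -0.0035959894410325433
92 (array([ 8, 26, 22,  6,  0,  6,  9, 15]), array([0.01452941, 0.01739219, 0.02025498, 0.02311776, 0.02598055,
       0.02884333, 0.03170612, 0.0345689 , 0.03743169]))
depth [ 0.02438997  0.01711071  0.01462135  0.00372529 -0.00501469] slot angle deg (min) 31.651934747145592
gray [ 216.70279679 -324.46713949 1946.40645953    5.55556046   -3.3647929 ] slot angle deg (min) 37.199573887594234
disc 240 ((549.6324462890625, -5.666127681732178), 38.35331344604492)
```

jog_arm(deltas=[{"delta_pos": [-0.008, -0.007, 0], "yaw": 0.65, "fingers": 0}, {"delta_pos": [-0.008, -0.007, 0.05], "yaw": 0.65, "fingers": 0}, {"delta_pos": [-0.008, -0.007, 0.12], "yaw": 0.65, "fingers": 0}, {"delta_pos": [-0.008, -0.007, 0.165], "yaw": 0.65, "fingers": 0}, {"delta_pos": [-0.008, -0.007, 0.165], "yaw": 0.65, "fingers": 0}, {"delta_pos": [-0.008, -0.007, 0.165], "yaw": 0.65, "fingers": 0}, {"delta_pos": [-0.008, -0.007, 0.165], "yaw": 0.65, "fingers": 0}])

```text
clock: 6.35
eef_pos: [0.5558, -0.0103, 0.1036]
tool_rot: [0.341, 0.94, 0.0, 0.001]
ft_force: [0.3, 0.2, -2.0]
grip_width: 0.0195
grasp_force: 59.5
```

```bash
python3 - <<'E'
from h import *
plan(.5535,-.0102,.08,140)
for n in('scene','top'):
    c=bot.camera(n); s=cloud(c);rr=np.hypot(s[...,0]-.552,s[...,1]+.0095)
    q=s[(rr<.05)&(abs(s[...,2]-.093)<.0035)]; print(n,"disc",len(q),cv2.minEnclosingCircle((q[:,:2]*1000).astype(np.float32)),cv2.fitEllipse(cv2.convexHull((q[:,:2]*1000).astype(np.float32))))
    if n=='scene': cv2.imwrite('pics/s3.png',cv2.resize(c['image'][130:260,200:360],None,fx=4,fy=4,interpolation=2)[:,:,::-1])
E
```

```text
t 6.35 eef [ 0.5558 -0.0103  0.1036] yaw 140.16 q6 0.677 f [ 0.3  0.2 -2. ] tq [ 0.02 -0.01  0.01]
delta [ 0.0061 -0.0047  0.0788] yaw 0.0035845534227898195
scene disc 74 ((551.58642578125, -9.112077713012695), 38.552101135253906) ((552.8064575195312, -9.445171356201172), (73.05084228515625, 76.06008911132812), 164.8932342529297)
top disc 8 ((552.232177734375, 26.224077224731445), 11.743056297302246) ((552.8063354492188, 26.218358993530273), (2.600969076156616, 74.75138854980469), 90.08515167236328)
```

View pics/s3.png

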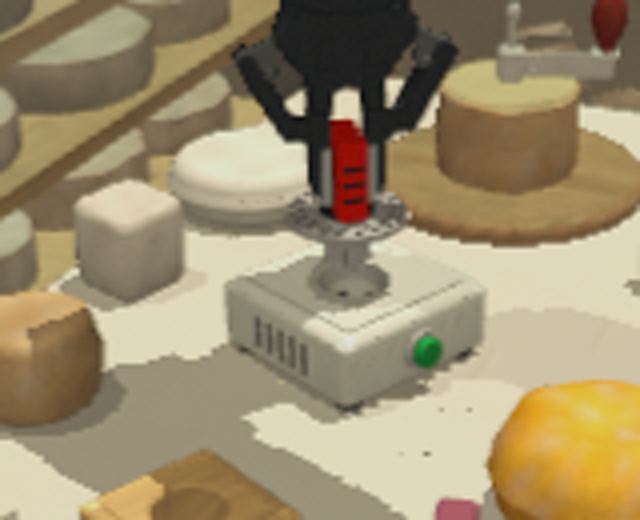

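The view shows the foot hanging just above the bore, at about (345,270), and well centred. Next I lower it into the bore.

jog_arm(deltas=[{"delta_pos": [0, 0, 0.02], "yaw": 0, "fingers": 0}, {"delta_pos": [0, 0, 0.04], "yaw": 0, "fingers": 0}, {"delta_pos": [0, 0, 0.055], "yaw": 0, "fingers": 0}, {"delta_pos": [0, 0, 0.065], "yaw": 0, "fingers": 0}, {"delta_pos": [0, 0, 0.075], "yaw": 0, "fingers": 0}, {"delta_pos": [0, 0, 0.075], "yaw": 0, "fingers": 0}])

```text
clock: 7.05
eef_pos: [0.554, -0.0109, 0.0792]
tool_rot: [0.342, 0.94, -0.0, -0.001]
ft_force: [-1.8, 0.4, -2.3]
grip_width: 0.0195
grasp_force: 59.7
```

jog_arm(deltas=[{"delta_pos": [0, 0, 0.005], "yaw": 0, "fingers": 0}, {"delta_pos": [0, 0, 0.01], "yaw": 0, "fingers": 0}, {"delta_pos": [0, 0, 0.013], "yaw": 0, "fingers": 0}, {"delta_pos": [0, 0, 0.013], "yaw": 0, "fingers": 0}])

```text
clock: 7.45
eef_pos: [0.5541, -0.0109, 0.0758]
tool_rot: [0.342, 0.94, -0.0, -0.001]
ft_force: [-4.8, 0.1, -0.6]
grip_width: 0.0194
grasp_force: 59.8
```

jog_arm(deltas=[{"delta_pos": [0.005, -0.004, 0], "yaw": 0, "fingers": 0}, {"delta_pos": [0.005, -0.004, 0.003], "yaw": 0, "fingers": 0}, {"delta_pos": [0.005, -0.004, 0.003], "yaw": 0, "fingers": 0}])

```text
clock: 7.75
eef_pos: [0.5537, -0.011, 0.0755]
tool_rot: [0.342, 0.94, 0.0, 0.001]
ft_force: [-2.0, 0.1, -2.1]
grip_width: 0.0195
grasp_force: 59.6
```

jog_arm(deltas=[{"delta_pos": [0.003, -0.002, 0.003], "yaw": 0, "fingers": 0}, {"delta_pos": [0.003, -0.002, 0.005], "yaw": 0, "fingers": 0}, {"delta_pos": [0.003, -0.002, 0.005], "yaw": 0, "fingers": 0}])

```text
clock: 8.05
eef_pos: [0.5533, -0.0109, 0.0747]
tool_rot: [0.342, 0.94, 0.0, 0.001]
ft_force: [-0.3, -0.3, 1.4]
grip_width: 0.0196
grasp_force: 60.3
```

jog_arm(deltas=[{"delta_pos": [0, 0, 0.002], "yaw": 0, "fingers": 0}, {"delta_pos": [0, 0, 0.002], "yaw": 0.06, "fingers": 0}, {"delta_pos": [0, 0, 0.002], "yaw": 0.12, "fingers": 0}, {"delta_pos": [0, 0, 0.002], "yaw": 0.12, "fingers": 0}])

```text
clock: 8.45
eef_pos: [0.5534, -0.0107, 0.0746]
tool_rot: [0.386, 0.923, 0.001, 0.001]
ft_force: [-0.2, -0.1, 5.2]
grip_width: 0.0194
grasp_force: 60.6
```

jog_arm(deltas=[{"delta_pos": [0, 0, 0], "yaw": 0.04, "fingers": 0}, {"delta_pos": [0, 0, 0], "yaw": 0.08, "fingers": 0}, {"delta_pos": [0, 0, 0], "yaw": 0.12, "fingers": 0}, {"delta_pos": [0, 0, 0], "yaw": 0.16, "fingers": 0}, {"delta_pos": [0, 0, 0], "yaw": 0.2, "fingers": 0}, {"delta_pos": [0, 0, 0], "yaw": 0.2, "fingers": 0}])

```text
clock: 9.05
eef_pos: [0.5529, -0.0103, 0.0742]
tool_rot: [0.456, 0.89, 0.001, 0.001]
ft_force: [-0.1, 1.5, 3.8]
grip_width: 0.0197
grasp_force: 60.6
```

jog_arm(deltas=[{"delta_pos": [0, 0, 0.001], "yaw": 0.04, "fingers": 0}, {"delta_pos": [0, 0, 0.001], "yaw": 0.08, "fingers": 0}, {"delta_pos": [0, 0, 0.001], "yaw": 0.08, "fingers": 0}])

```text
clock: 9.35
eef_pos: [0.5518, -0.011, 0.0722]
tool_rot: [0.484, 0.875, -0.0, -0.0]
ft_force: [0.3, 0.6, -2.2]
grip_width: 0.0193
grasp_force: 59.6
```

jog_arm(deltas=[{"delta_pos": [0, 0, 0], "yaw": 0.04, "fingers": 0}, {"delta_pos": [0, 0, 0], "yaw": 0.08, "fingers": 0}, {"delta_pos": [0, 0, 0], "yaw": 0.08, "fingers": 0}])

```text
clock: 9.65
eef_pos: [0.5518, -0.0109, 0.0723]
tool_rot: [0.511, 0.859, -0.0, -0.0]
ft_force: [-0.0, -0.2, -2.8]
grip_width: 0.0193
grasp_force: 59.6
```

The force dropped away and z fell 2 mm, so the foot has found the slot. I lower it gently.

jog_arm(deltas=[{"delta_pos": [0, 0, 0.005], "yaw": 0, "fingers": 0}, {"delta_pos": [0, 0, 0.01], "yaw": 0, "fingers": 0}, {"delta_pos": [0, 0, 0.015], "yaw": 0, "fingers": 0}, {"delta_pos": [0, 0, 0.015], "yaw": 0, "fingers": 0}])

```text
clock: 10.05
eef_pos: [0.5517, -0.0108, 0.068]
tool_rot: [0.512, 0.859, -0.0, -0.0]
ft_force: [-0.4, -0.2, -2.9]
grip_width: 0.0194
grasp_force: 59.6
```

jog_arm(deltas=[{"delta_pos": [0, 0, 0.005], "yaw": 0, "fingers": 0}, {"delta_pos": [0, 0, 0.01], "yaw": 0, "fingers": 0}, {"delta_pos": [0, 0, 0.015], "yaw": 0, "fingers": 0}, {"delta_pos": [0, 0, 0.015], "yaw": 0, "fingers": 0}])

```text
clock: 10.45
eef_pos: [0.5518, -0.0107, 0.0636]
tool_rot: [0.512, 0.859, -0.0, -0.0]
ft_force: [0.1, 0.2, -2.6]
grip_width: 0.0191
grasp_force: 59.6
```

jog_arm(deltas=[{"delta_pos": [0, 0, 0.003], "yaw": 0, "fingers": 0}, {"delta_pos": [0, 0, 0.006], "yaw": 0, "fingers": 0}, {"delta_pos": [0, 0, 0.006], "yaw": 0, "fingers": 0}])

```text
clock: 10.75
eef_pos: [0.552, -0.0108, 0.0628]
tool_rot: [0.512, 0.859, 0.0, 0.0]
ft_force: [-3.0, 0.1, 2.8]
grip_width: 0.0195
grasp_force: 60.2
```

jog_arm(deltas=[{"delta_pos": [0, 0, 0.003], "yaw": 0, "fingers": 0}, {"delta_pos": [0, 0, 0.003], "yaw": 0, "fingers": 0}])

```text
clock: 10.95
eef_pos: [0.5521, -0.0108, 0.0628]
tool_rot: [0.512, 0.859, 0.0, 0.0]
ft_force: [-3.7, 0.1, 8.4]
grip_width: 0.0198
grasp_force: 61.1
```

```bash
python3 - <<'E'
from h import *
c=bot.camera('scene'); s=cloud(c);rr=np.hypot(s[...,0]-.552,s[...,1]+.0095)
im=c['image'].astype(int); z=s[...,2]
for a,b in((.026,.036),(.045,.058)):
    q=s[(rr>a)&(rr<b)&(z>.04)&(z<.065)]; A=np.c_[np.ones(len(q)),q[:,0]-.552,q[:,1]+.0095]
    print(a,len(q),np.median(q[:,2]),np.linalg.lstsq(A,q[:,2],rcond=None)[0])
cv2.imwrite('pics/s4.png',cv2.resize(c['image'][130:260,200:360],None,fx=4,fy=4,interpolation=2)[:,:,::-1])
E
```

```text
0.026 123 0.05648447199213392 [ 0.05646283  0.0111022  -0.02716788]
0.045 275 0.050256157567305025 [ 0.05015146 -0.00288039 -0.00342859]
```

View pics/s4.png

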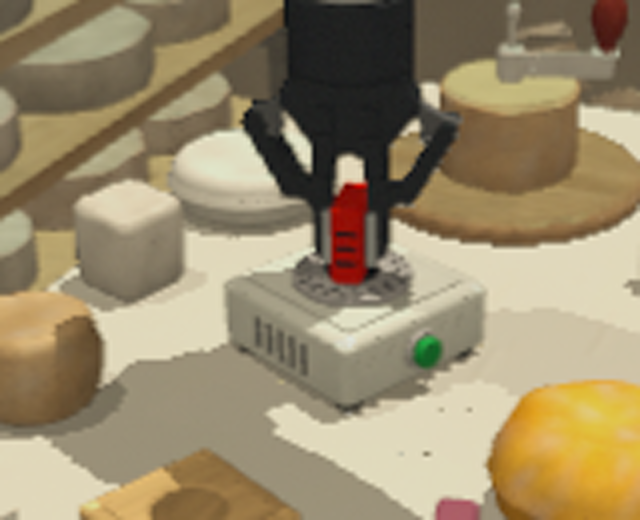

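The disc lies flush on the housing, around (350,285), with its top 6.3 mm above the housing's top. I ease the pressure, let go and retreat.

jog_arm(deltas=[{"delta_pos": [0, 0, -0.004], "yaw": 0, "fingers": 0}, {"delta_pos": [0, 0, -0.004], "yaw": 0, "fingers": 0}, {"delta_pos": [0, 0, -0.004], "yaw": 0, "fingers": 0.4}, {"delta_pos": [0, 0, -0.004], "yaw": 0, "fingers": 0.8}, {"delta_pos": [0, 0, -0.004], "yaw": 0, "fingers": 0.8}, {"delta_pos": [0, 0, -0.004], "yaw": 0, "fingers": 0.8}, {"delta_pos": [0, 0, -0.004], "yaw": 0, "fingers": 0.8}, {"delta_pos": [0, 0, -0.004], "yaw": 0, "fingers": 0.8}])

```text
clock: 11.8
eef_pos: [0.5521, -0.0108, 0.0624]
tool_rot: [0.512, 0.859, 0.0, -0.0]
ft_force: [0.5, 0.2, -0.1]
grip_width: 0.0685
grasp_force: 0.0
```

jog_arm(deltas=[{"delta_pos": [0, 0, -0.05], "yaw": 0, "fingers": 0.8}, {"delta_pos": [0, 0, -0.15], "yaw": 0, "fingers": 0.8}, {"delta_pos": [0, 0, -0.3], "yaw": 0, "fingers": 0.8}, {"delta_pos": [0, 0, -0.45], "yaw": 0, "fingers": 0.8}, {"delta_pos": [0, 0, -0.45], "yaw": 0, "fingers": 0.8}, {"delta_pos": [0, 0, -0.45], "yaw": 0, "fingers": 0.8}])

```text
clock: 12.4
eef_pos: [0.5531, -0.0108, 0.199]
tool_rot: [0.512, 0.859, 0.001, 0.002]
ft_force: [-0.5, -0.1, -1.1]
grip_width: 0.0685
grasp_force: 0.0
```

```bash
python3 - <<'E'
from h import *
c=bot.camera('scene'); s=cloud(c);rr=np.hypot(s[...,0]-.552,s[...,1]+.0095); z=s[...,2]
q=s[(rr>.026)&(rr<.036)&(z>.04)&(z<.065)]; print(len(q),np.median(q[:,2]))
save(c,'s5.png')
E
```

```text
135 0.056476008454430716
```

View pics/s5.png

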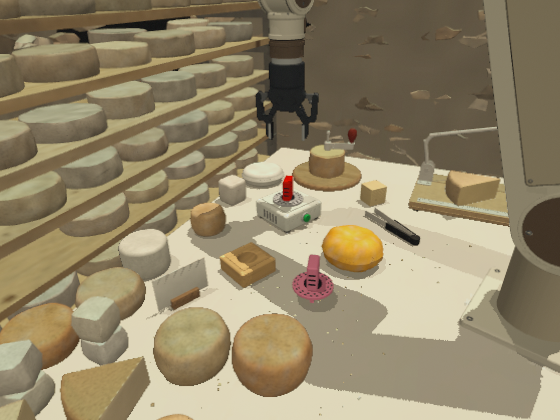

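The head sits flush on the grater at (289,197), the gripper is clear above it, and the cheeses and card haven't moved.

```bash
python3 -c "
from workcell import bot
print(bot.job_done())"
```

```text
the job is handed in; nothing more can be done
None
```

The grating head is fully home in the grater's drive, with its disc flush on the housing; I let go only then and handed the job in at about 12.5 s, with the cheeses and price card where they were.

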